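Line up the microscope objectives by length

ROBOT

A 6-joint arm with a two-finger parallel gripper is mounted at the origin on the work surface. World frame = base frame: x ahead of the robot, y to its left, z up, the work surface at z = 0. Lengths are in mm, angles in rad, forces in N, time in s.
With the tool pointing down it reaches from about 400 to 925 mm from the base axis. Payload 12.5 kg.
Tool frame: the origin (TCP) lies midway between the tips of the shut fingers; the grasp point (between the pads) lies 19 mm behind it; z points along the fingers, y is the line along which they close (so a half turn about z gives the same grasp; the last joint's range is limited). The gripper opens to 95 mm and grips with 3 to 60 N. Pads are 20 mm wide; open, the fingers measure 119 mm over their backs; the gripper's body (75 mm by 180 mm) begins 59 mm behind the grasp point.
Start: joints at [1.2, 0.491, 1.559, -0, 1.092, -0.106], TCP at [163.555, 603.238, 214.661] pointing down, gripper open.
Joint ranges: [-3.1, 3.1], [-0.84, 2.19], [0.05, 2.79], [-1.13, 4.28], [0.06, 2.93], [-2.69, 2.69]. Speed limits (rad/s): [2.22, 2.22, 2.79, 3.14, 3.14, 3.14].

INTERFACE

Orientations are given as [roll, pitch, yaw] about the fixed x, y, z axes, in that order (R = Rz(yaw) Ry(pitch) Rx(roll)).
In Python, from cell import state, read_camera, job_done gives the robot as it stands.
- The arm moves only by the tool carry_out, never from a script. Its argument "moves" is a list of rows, each an object with "slide": the shift along the tool's x, y, z as a fraction of full scale, a list of three; "spin": the turn about the tool's z as a fraction of full scale. A call has 1 to 12 rows; each row shifts and turns the commanded pose from where the row before left it, along the tool's axes as they then stand; what a row does not reach is not made up. Full scale, the value 1, is 0.4 m for a shift and 30 degrees for a turn. A row lasts 1/12 s, in which the tool goes at most 41.7 mm and 7.16 degrees, less where a joint would pass 70% of its speed; a pose out of reach is approached as far as the arm can. A call with a number of a shift or a turn outside -1 to 1 is refused whole. A call with a gripper value outside its range is refused whole. "hand" is the closure, from 0 (fully open) to 1 (shut), set as the call begins (left out, the last holds). The fingers move at their own pace and stop on an object; the grip force is fixed at half the most. Time passes only in rows, so rows that do not move let the fingers close. It gives the time, the measured TCP pose, the force, the opening and the grip force at its end, in the units of the state.
- state(): the state, without advancing time (a new reading comes with each control period).
- read_camera(name): name is "side" or "top" or "wrist"; returns a dict with "color" (384x512x3 uint8, red, green, blue), "K" (3x3 intrinsics, pixels), "k1" (the pictures are not rectified: a ray, as slopes to the right and down, at radius r is drawn at 1 + k1 r^2 times it, then the intrinsics apply), "R" (3x3) and "t" (3): a world point X has camera coordinates R X + t. Camera axes: x right, y down, z forward; pixel columns grow to the right and rows downward; lengths in mm; the calibration is good to about 2 mm. A picture is of the moment at which its call begins. There is no depth.
- job_done(): hands the job in; it is judged then, once.
The state is a dict: "t": time; "joints": joint angles; "qvel": joint speeds; "tau": joint torques, N m; "eef_pos": TCP position; "tcp_rot": TCP orientation; "ft_force": force on the tool from outside, world axes, zero at the start; "moment": the same for the moment, N m; "opening": opening from 0.0 (shut) to 1.0 (fully open); "grip_force": force on a finger pad.
Only numpy, scipy, OpenCV 4.12 (cv2) and the standard library are available. Lean on these libraries where they do the work, as an engineer would, in place of code of your own. Each camera call takes 0.05 s, during which the arm holds its last target. There are 200 camera calls.

TASK

Line up the four loose microscope objectives on the four round pads in order of length: the longest, the immersion lens, on the pad next to the small oil bottle, then shorter and shorter to the shortest on the pad farthest from it. Stand each one nose up in the middle of its pad, set down without dropping it or knocking it over. Leave the oil bottle and the eyepiece where they stand.

Things in the scene. Friction and masses are not known exactly. Their poses are not given: they have to be found in the camera images.
- objective_30_mid (a point): Shortest microscope objective, loose, standing nose up: bare steel barrel 22 mm across and 30 mm long with fine black rings near its foot; the barrel is straight up to 70 % of its length, then tapers to a narrower nose with a small dark lens. About 50 g. The point is its centre, on its axis, half-way up (15 mm above its underside); z is its axis, up.
- objective_40_mid (a point): Second shortest microscope objective, loose, standing nose up: bare steel barrel 26 mm across and 40 mm long with fine black rings near its foot; the barrel is straight up to 70 % of its length, then tapers to a narrower nose with a small dark lens. About 80 g. The point is its centre, on its axis, half-way up (20 mm above its underside); z is its axis, up.
- objective_50_mid (a point): Second longest microscope objective, loose, standing nose up: bare steel barrel 30 mm across and 50 mm long with fine black rings near its foot; the barrel is straight up to 70 % of its length, then tapers to a narrower nose with a small dark lens. About 130 g. The point is its centre, on its axis, half-way up (25 mm above its underside); z is its axis, up.
- objective_60_mid (a point): Longest microscope objective, loose, standing nose up: bare steel barrel 34 mm across and 60 mm long with fine black rings near its foot; the barrel is straight up to 70 % of its length, then tapers to a narrower nose with a small dark lens. About 200 g. The point is its centre, on its axis, half-way up (30 mm above its underside); z is its axis, up.
- pad_a: Round black rubber pad, fixed, flat, 54 mm across and 4 mm thick, one of four alike that lie in a nearly straight row about 72 mm apart (62 to 82 mm) on a thin pale grey mat. Which pad has which place in the row changes. Origin: centre of its underside, 2 mm above the table; its top is 4 mm above that. Its yaw does not matter.
- pad_b: Round black rubber pad, fixed, flat, 54 mm across and 4 mm thick, one of four alike that lie in a nearly straight row about 72 mm apart (62 to 82 mm) on a thin pale grey mat. Which pad has which place in the row changes. Origin: centre of its underside, 2 mm above the table; its top is 4 mm above that. Its yaw does not matter.
- pad_c: Round black rubber pad, fixed, flat, 54 mm across and 4 mm thick, one of four alike that lie in a nearly straight row about 72 mm apart (62 to 82 mm) on a thin pale grey mat. Which pad has which place in the row changes. Origin: centre of its underside, 2 mm above the table; its top is 4 mm above that. Its yaw does not matter.
- pad_d: Round black rubber pad, fixed, flat, 54 mm across and 4 mm thick, one of four alike that lie in a nearly straight row about 72 mm apart (62 to 82 mm) on a thin pale grey mat. Which pad has which place in the row changes. Origin: centre of its underside, 2 mm above the table; its top is 4 mm above that. Its yaw does not matter.
- oil_bottle_mid (a point): Small amber immersion-oil bottle with black cap, loose, upright, 32 mm across, 60 mm high, on the mat beyond one end of the row of pads, its axis about 85 mm from the middle of the end pad (beyond the other end stands a fixed 50 mm square pale grey tissue box, 34 mm high and up to 46 mm with its tissue). It can be at either end. The point is its centre, 30 mm above its underside.
- eyepiece_mid (a point): Black microscope eyepiece, loose, not an objective: standing cylinder 41 mm across, 45 mm at its rubber rim, 44 mm high. It stands among the objectives and is not needed. The point is its centre, 22 mm above its underside.
There are look-alikes about, which are no part of the job. What is shaped like the part that bears objective_40_mid but red or yellow is not meant.

How it is judged:
By the outcome, as a careful person would: the job done as asked, in the order asked, and still so for the second after the job is handed in, with the robot touching nothing.
It also fails if it takes over 99 s, if anything falls off the work surface, if the arm or the gripper's body presses on something with over 40 N, if the wrist force passes 120 N, or if a joint passes its speed limit or range.

## Working session

There is one attempt and no reset: what is moved stays moved. The work goes in short steps, Python scripts to look and compute and a tool call to move; the robot and the scene stay as the last step left them, time stands still between calls to the robot, and variables do not carry over. Pictures are saved under pics/ and viewed, at most 14 in all, crops included, and the job is handed in when it is done.

Besides the shell and the picture viewer there is one more tool, called after "Request:" as name(argument=value, ...), one argument or row to a line, values as JSON. carry_out: Moves the arm, as the interface text tells. Shift numbers are shares of 0.4 m and turn numbers shares of 30 degrees, none past 1 either way. Its arguments: {"type":"object","properties":{"moves":{"type":"array"},"hand":{"type":"number"}},"required":["moves"]}

```bash
ls; mkdir -p pics; cat > h.py <<'E'
import numpy as np, cv2
from cell import state, read_camera, job_done
def ray(c,u,v):
    p=np.array([(u-c["K"][0][2])/c["K"][0][0],(v-c["K"][1][2])/c["K"][1][1]]);q=p.copy()
    for _ in range(20): q=p/(1+c["k1"]*(q@q))
    R=np.array(c["R"]);return -R.T@np.array(c["t"]),R.T@np.array([q[0],q[1],1])
def at(c,u,v,z):
    o,d=ray(c,u,v);return o+d*(z-o[2])/d[2]
def proj(c,X):
    p=np.array(c["R"])@np.array(X,float)+np.array(c["t"]);q=p[:2]/p[2];q=q*(1+c["k1"]*(q@q))
    return np.array([c["K"][0][0]*q[0]+c["K"][0][2],c["K"][1][1]*q[1]+c["K"][1][2]])
E
python3 - <<'E'
from h import *
s=state();print(s)
for n in ["top","side"]:
    c=read_camera(n);cv2.imwrite(f"pics/{n}0.png",cv2.resize(c["color"][:,:,::-1],(800,600)) if 0 else c["color"][:,:,::-1])
    print(n,c["K"],c["k1"],-np.array(c["R"]).T@np.array(c["t"]),c["R"])
E
```

```text
pics
{'t': 0.0, 'joints': array([ 1.20043077e+00,  4.91588422e-01,  1.55947449e+00, -2.14403567e-05,
        1.09169129e+00, -1.05547904e-01]), 'qvel': array([ 0.0003702 , -0.00159923,  0.00098866, -0.00025478,  0.0010363 ,
       -0.00041528]), 'tau': array([-4.97531131e-03, -6.12636065e+01, -2.58178174e+01,  6.90235547e-02,
        4.81864577e-02, -8.11289442e-05]), 'eef_pos': array([163.44244628, 602.98747836, 214.03519481]), 'tcp_rot': array([-3.14043557e+00, -1.03462258e-04,  2.87678483e+00]), 'ft_force': array([-0.3231484 ,  0.27695219,  0.7361495 ]), 'moment': array([-0.00975113, -0.00556202, -0.00901005]), 'grip_force': 0.0, 'opening': 1.0025650701189657}
top [[425.43490949   0.         254.02074302]
 [  0.         425.43490949 184.06580788]
 [  0.           0.           1.        ]] -0.008473960882260653 [443.2675194   -8.35596221 934.60634929] [[ 0.00641083 -0.99966921 -0.02490742]
 [-0.99252403 -0.00332519 -0.12200407]
 [ 0.12188089  0.02550336 -0.99221703]]
side [[367.75481073   0.         251.0535411 ]
 [  0.         367.75481073 189.42161084]
 [  0.           0.           1.        ]] 0.005073716235661423 [ 338.59548669 -470.31965287  580.50090648] [[ 0.90821786 -0.41849577  0.00126793]
 [-0.28818536 -0.62760991 -0.72322541]
 [ 0.30346254  0.65648084 -0.69061088]]
```

View pics/top0.png

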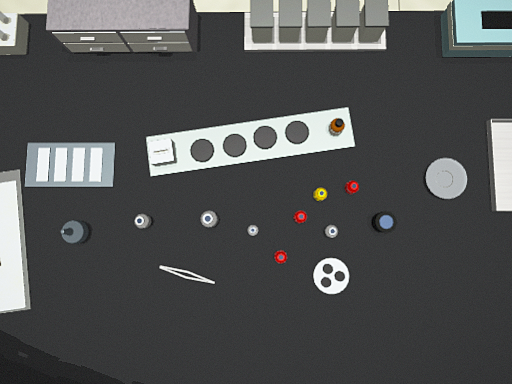

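View pics/side0.png

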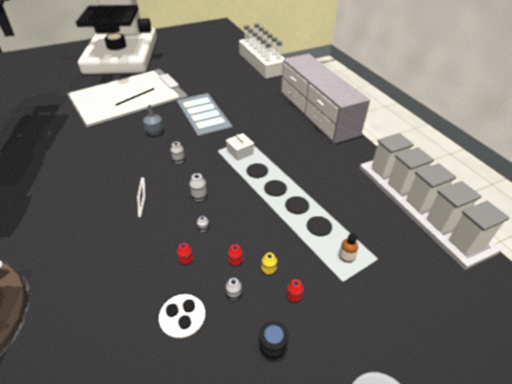

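The top view shows:
- **Steel objectives:** (142,221), (208,219), (253,230) and (332,231). Red and yellow look-alikes are also about.
- **Pads:** (202,150), (234,145), (265,137) and (297,132).
- **Ends of the row:** oil bottle on the right at (337,126), tissue box on the left at (160,151).
- **Eyepiece:** (385,222).

Next I'll fit sizes and positions.

```bash
cat > fit.py <<'E'
from h import *
from scipy.optimize import minimize
S=8
def hullpts(c,x,y,L,D,z0=0,n=40):
    a=np.linspace(0,2*np.pi,n);P=[]
    for z,r in((0,D/2),(.7*L,D/2),(L,.3*D)):
        P+=[proj(c,(x+r*np.cos(t),y+r*np.sin(t),z0+z)) for t in a]
    return cv2.convexHull(np.array(P,np.float32))[:,0]
def obs(c,u,v,w=22,thr=75):
    """convex hull of the bright unsaturated blob near (u,v)"""
    u0,v0=int(u)-w,int(v)-w
    im=c["color"][v0:v0+2*w,u0:u0+2*w].astype(np.uint8)
    g=cv2.resize(im,None,fx=4,fy=4,interpolation=cv2.INTER_CUBIC).max(2)
    m=(g>thr).astype(np.uint8);n,l,st,ce=cv2.connectedComponentsWithStats(m)
    k=min(range(1,n),key=lambda i:np.hypot(*(ce[i]-4*w))-st[i][4]/20 if st[i][4]>60 else 1e9)
    p=cv2.findNonZero((l==k).astype(np.uint8))[:,0].astype(float)
    h=cv2.convexHull(p.astype(np.float32))[:,0]
    return (h+.5)/4-.5+[u0,v0]
def stat(h):
    m=cv2.moments(h.astype(np.float32));return np.array([m["m10"]/m["m00"],m["m01"]/m["m00"]]),m["m00"]
def fitpos(c,h,L,D,z0=0):
    ce,A=stat(h)
    f=lambda p:np.sum((stat(hullpts(c,*p,L,D,z0))[0]-ce)**2)
    r=minimize(f,at(c,*ce,L/2+z0)[:2],method="Nelder-Mead",options=dict(xatol=.05,fatol=1e-4)).x
    return r,A/stat(hullpts(c,*r,L,D,z0))[1]
E
python3 - <<'E'
from fit import *
T=read_camera("top");Sd=read_camera("side")
cv2.imwrite("pics/crop.png",cv2.resize(T["color"][100:290,120:420,::-1],None,fx=2.6,fy=2.6,interpolation=cv2.INTER_CUBIC))
for t,s in zip([(142,221),(208,219),(253,230),(332,231)],[(177,152),(198,187),(203,223),(234,288)]):
    ht,hs=obs(T,*t),obs(Sd,*s)
    for L,D in((30,22),(40,26),(50,30),(60,34)):
        a,ra=fitpos(T,ht,L,D);b,rb=fitpos(Sd,hs,L,D);print(t,L,a.round(1),round(ra,2),b.round(1),round(rb,2))
g=T["color"].astype(np.uint8).max(2)
for u,v in [(202,150),(234,145),(265,137),(297,132)]:
    w=24;gg=cv2.resize(g[v-w:v+w,u-w:u+w],None,fx=4,fy=4,interpolation=cv2.INTER_CUBIC)
    n,l,st,ce=cv2.connectedComponentsWithStats((gg<130).astype(np.uint8));k=l[4*w,4*w]
    p=(ce[k]+.5)/4-.5+[u-w,v-w];print("pad",p.round(1),at(T,*p,5).round(1),"diam",2*np.sqrt(st[k][4]/16/np.pi)/425.4*930)
for p in [(337,126)]: print("bottle",at(T,*p,50).round(1))
print("eye",at(T,385,222,44).round(1))
E
```

```text
(142, 221) 30 [475.4 259.5] 1.81 [476.6 271.3] 2.65
(142, 221) 40 [475.2 258.4] 1.24 [475.5 265.4] 1.71
(142, 221) 50 [475.1 257.2] 0.9 [474.3 259.4] 1.19
(142, 221) 60 [475. 256.] 0.69 [473.3 253.3] 0.87
(208, 219) 30 [480.9 113.8] 2.51 [482.9 129.7] 3.43
(208, 219) 40 [480.8 113.2] 1.75 [481.8 125. ] 2.22
(208, 219) 50 [480.6 112.6] 1.29 [480.6 120.2] 1.55
(208, 219) 60 [480.4 112. ] 0.98 [479.5 115.3] 1.14
(253, 230) 30 [457.1  18. ] 1.21 [456.4  22.2] 1.16
(253, 230) 40 [457.   17.8] 0.85 [455.5  18.4] 0.75
(253, 230) 50 [456.9  17.6] 0.63 [454.6  14.5] 0.53
(253, 230) 60 [456.8  17.4] 0.48 [453.6  10.6] 0.39
(332, 231) 30 [ 455.9 -151.1] 1.43 [ 456.8 -140.9] 1.53
(332, 231) 40 [ 455.9 -150.4] 0.99 [ 455.9 -143.4] 1.01
(332, 231) 50 [ 455.8 -149.7] 0.73 [ 455.  -145.9] 0.72
(332, 231) 60 [ 455.7 -149. ] 0.56 [ 454.1 -148.5] 0.53
pad [201.8 150. ] [633.6 132.7   5. ] diam 50.95228592104714
pad [234.3 145. ] [645.1  60.1   5. ] diam 50.814006091573845
pad [264.7 137. ] [663.3  -7.6   5. ] diam 50.89253534532347
pad [296.6 132. ] [674.9 -78.6   5. ] diam 51.00823851953925
bottle [ 676.7 -160.9   50. ]
eye [ 474.4 -257.6   44. ]
```

View pics/crop.png

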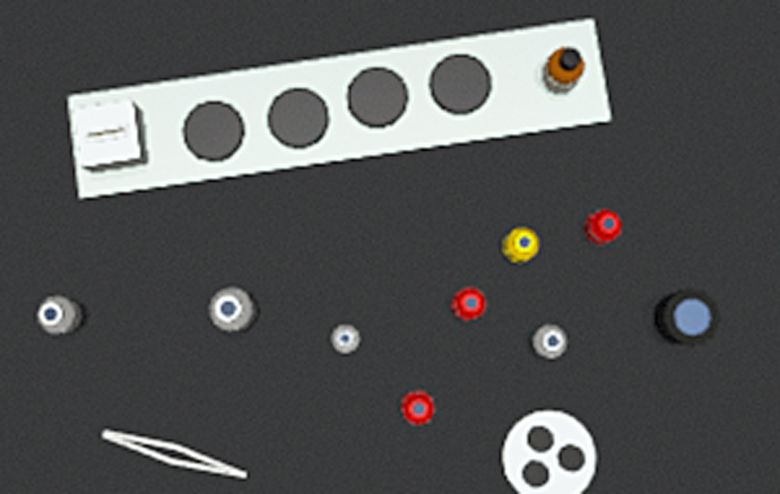

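Four steel ones, left to right in the crop at (58,314), (232,309), (345,338), (550,341), have area ratios that match the 50, 60, 30 and 40 mm lengths in turn. The red and yellow ones at (470,303), (521,244), (604,226) and (418,408) are look-alikes. The bottle is at the right end, so the pads from right to left take 60, 50, 40, 30. I'll square the tool and head to the 60.

Request:
carry_out(
  moves=[
    {"slide":[0,0,0],"spin":-0.17},
    {"slide":[0,0,0],"spin":-0.17},
    {"slide":[0,0,0],"spin":-0.166},
    {"slide":[-0.05,-0.075,0],"spin":0},
    {"slide":[-0.05,-0.075,0],"spin":0},
    {"slide":[-0.05,-0.075,0],"spin":0},
    {"slide":[-0.05,-0.075,0],"spin":0},
    {"slide":[-0.05,-0.075,0],"spin":0},
    {"slide":[-0.05,-0.075,0],"spin":0},
    {"slide":[-0.05,-0.075,0],"spin":0},
    {"slide":[-0.05,-0.075,0],"spin":0},
    {"slide":[-0.05,-0.075,0],"spin":0},
  ],
  hand=0,
)

```text
t: 1.2
eef_pos: [344.2, 331.7, 214.7]
tcp_rot: [3.141, 0.0, -3.141]
ft_force: [0.7, 0.3, 0.2]
opening: 1.0
grip_force: 0.0
```

Request:
carry_out(
  moves=[
    {"slide":[-0.0425,-0.069,0],"spin":0},
    {"slide":[-0.0425,-0.069,0],"spin":0},
    {"slide":[-0.0425,-0.069,0],"spin":0},
    {"slide":[-0.0425,-0.069,0],"spin":0},
    {"slide":[-0.0425,-0.069,0],"spin":0},
    {"slide":[-0.0425,-0.069,0],"spin":0},
    {"slide":[-0.0425,-0.069,0],"spin":0},
    {"slide":[-0.0425,-0.069,0],"spin":0},
    {"slide":[0,0,0],"spin":0},
    {"slide":[0,0,0],"spin":0},
    {"slide":[0,0,0],"spin":0},
  ],
  hand=0.35,
)

```text
t: 2.12
eef_pos: [479.2, 112.7, 214.5]
tcp_rot: [3.141, -0.001, 3.141]
ft_force: [0.1, 0.6, 0.6]
opening: 0.647
grip_force: 0.0
```

```bash
python3 - <<'E'
from h import *
c=read_camera("wrist");s=state();print(s["eef_pos"],s["tcp_rot"],s["opening"],-np.array(c["R"]).T@c["t"],np.round(c["R"],3))
im=c["color"][:,:,::-1].copy()
for z in (0,60):
    p=proj(c,(480.4,112,z));print(z,p)
    cv2.circle(im,tuple(int(x) for x in p),3,(0,255,0),1)
cv2.imwrite("pics/w1.png",im)
E
```

```text
[479.0934873  113.07370262 214.54720025] [ 3.14140665e+00 -4.47650389e-04 -3.14100237e+00] 0.6521890382909177 [412.47651008 112.64063897 383.56185193] [[ 0.001  1.     0.   ]
 [ 0.971 -0.001  0.237]
 [ 0.237  0.    -0.971]]
0 [258.9355739  172.93301934]
60 [258.84742784 183.42662701]
```

View pics/w1.png

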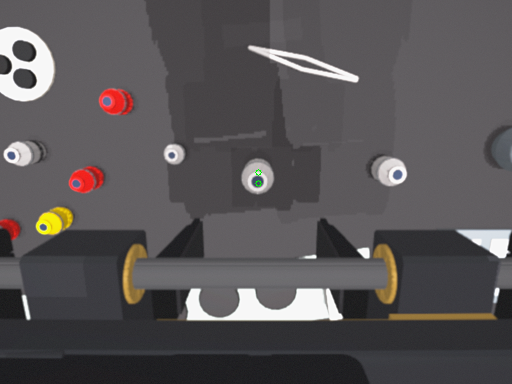

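The wrist view shows the 60 directly ahead at (258,178), the 30 at (174,153), the 50 at (389,170) and the 40 at (20,153). The predicted nose (258,183) is within about 3 px. I'll fit all four from this view.

```bash
python3 - <<'E'
from fit import *
c=read_camera("wrist")
for (u,v),L,D in (((257,176),60,34),((174,153),30,22),((389,170),50,30),((24,153),40,26)):
    for thr in (95,110,130):
        h=obs(c,u,v,22,thr);r,a=fitpos(c,h,L,D);print(L,thr,r.round(1),round(a,2))
for L,n in ((60,(258,182)),(30,(175,154)),(50,(397.5,174)),(40,(12,155))): print(L,"nose",at(c,*n,L).round(1))
E
```

```text
60 95 [479.  110.3] 0.99
60 110 [479.  110.2] 0.95
60 130 [479.1 110.3] 0.9
30 95 [454.5   7.4] 2.84
30 110 [456.1  15.9] 0.91
30 130 [456.1  15.9] 0.84
50 95 [473.  261.8] 1.54
50 110 [474.4 257. ] 0.93
50 130 [474.4 257.2] 0.87
40 95 [ 454.1 -150. ] 2.19
40 110 [ 454.6 -153. ] 0.85
40 130 [ 455.2 -156.8] 0.63
60 nose [478.8 111.6  60. ]
30 nose [454.4  22.7  30. ]
50 nose [472.5 254.7  50. ]
40 nose [ 454.  -146.4   40. ]
```

Request:
carry_out(
  moves=[
    {"slide":[0,-0.004,0.055],"spin":0},
    {"slide":[0,0,0.055],"spin":0},
    {"slide":[0,0,0.055],"spin":0},
    {"slide":[0,0,0.055],"spin":0},
    {"slide":[0,0,0.055],"spin":0},
    {"slide":[0,0,0.055],"spin":0},
    {"slide":[0,0,0.055],"spin":0},
    {"slide":[0,0,0.055],"spin":0},
    {"slide":[0,0,0.055],"spin":0},
    {"slide":[0,0,0.014],"spin":0},
    {"slide":[0,0,0],"spin":0},
    {"slide":[0,0,0],"spin":0},
  ],
)

```text
t: 3.22
eef_pos: [479.6, 111.5, 11.6]
tcp_rot: [3.141, 0.0, -3.14]
ft_force: [-0.4, -0.5, 0.4]
opening: 0.647
grip_force: 0.0
```

Request:
carry_out(
  moves=[
    {"slide":[0,0,0],"spin":0},
    {"slide":[0,0,0],"spin":0},
    {"slide":[0,0,0],"spin":0},
    {"slide":[0,0,0],"spin":0},
    {"slide":[0,0,0],"spin":0},
    {"slide":[0,0,0],"spin":0},
    {"slide":[0,0,0],"spin":0},
    {"slide":[0,0,0],"spin":0},
  ],
  hand=1,
)

```text
t: 3.88
eef_pos: [479.8, 110.9, 11.5]
tcp_rot: [3.141, 0.001, 3.142]
ft_force: [-0.2, 0.1, 6.1]
opening: 0.351
grip_force: 30.0
```

Request:
carry_out(
  moves=[
    {"slide":[0,0,-0.03],"spin":0},
    {"slide":[0,0,-0.06],"spin":0},
    {"slide":[0,0,-0.06],"spin":0},
    {"slide":[0,0,-0.06],"spin":0},
    {"slide":[0,0,-0.03],"spin":0},
    {"slide":[-0.04,-0.04,0],"spin":0},
    {"slide":[-0.08,-0.08,0],"spin":0},
    {"slide":[-0.08,-0.08,0],"spin":0},
    {"slide":[-0.08,-0.08,0],"spin":0},
    {"slide":[-0.08,-0.08,0],"spin":0},
    {"slide":[-0.08,-0.08,0],"spin":0},
    {"slide":[-0.048,-0.035,0],"spin":0},
  ],
)

```text
t: 4.88
eef_pos: [664.1, -70.0, 106.6]
tcp_rot: [-3.141, 0.001, 3.14]
ft_force: [-0.6, 0.8, -2.3]
opening: 0.35
grip_force: 30.0
```

Request:
carry_out(
  moves=[
    {"slide":[0,0,0],"spin":0},
    {"slide":[0,0,0],"spin":0},
    {"slide":[0,0,0],"spin":0},
  ],
)

```text
t: 5.13
eef_pos: [661.2, -66.0, 106.4]
tcp_rot: [3.141, -0.002, -3.142]
ft_force: [-0.3, -0.1, -1.8]
opening: 0.352
grip_force: 30.0
```

```bash
python3 - <<'E'
from fit import *
s=state();print(s["eef_pos"],s["tcp_rot"],s["opening"])
c=read_camera("wrist")
for i,P in enumerate([(633.6,132.7,6),(645.1,60.1,6),(663.3,-7.6,6),(674.9,-78.6,6)]): print(proj(c,P))
print(proj(c,[*s["eef_pos"][:2],s["eef_pos"][2]+48]))
cv2.imwrite("pics/w2.png",c["color"][:,:,::-1])
E
```

```text
[661.23907799 -65.97036664 106.35072588] [ 3.14102431e+00 -1.77883455e-03 -3.14150071e+00] 0.35191219044464456
[499.67869338 162.93691421]
[411.21156086 176.5589503 ]
[328.84564694 197.8269049 ]
[244.60924895 211.09846118]
[259.66315581 283.52443311]
```

View pics/w2.png

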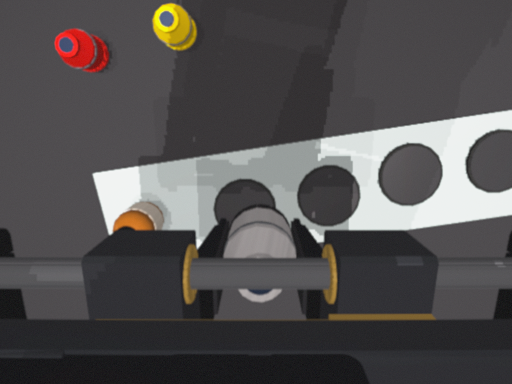

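The second wrist view shows the held lens between the fingers with its nose at about (261,286). The pads at (328,196), (411,174) and (500,161) are within 2 px of prediction, and the target pad is at about (244,209). I'll finish the move and descend.

Request:
carry_out(
  moves=[
    {"slide":[-0.016,-0.016,0],"spin":0},
    {"slide":[-0.016,-0.0155,0],"spin":0},
    {"slide":[0,0,0.05],"spin":0},
    {"slide":[0,0,0.05],"spin":0},
    {"slide":[0,0,0.05],"spin":0},
    {"slide":[0,0,0.03],"spin":0},
    {"slide":[0,0,0.02],"spin":0},
    {"slide":[0,0,0.01],"spin":0},
    {"slide":[0,0,0.005],"spin":0},
    {"slide":[0,0,0],"spin":0},
    {"slide":[0,0,0],"spin":0},
  ],
)

```text
t: 6.1
eef_pos: [675.4, -79.0, 21.9]
tcp_rot: [-3.141, 0.001, -3.141]
ft_force: [0.1, -1.0, -1.9]
opening: 0.349
grip_force: 30.0
```

Request:
carry_out(
  moves=[
    {"slide":[0.003,0.001,0.004],"spin":0},
    {"slide":[0,0,0.003],"spin":0},
    {"slide":[0,0,0.002],"spin":0},
    {"slide":[0,0,0.001],"spin":0},
    {"slide":[0,0,0],"spin":0},
    {"slide":[0,0,0],"spin":0},
  ],
)

```text
t: 6.6
eef_pos: [673.9, -78.6, 17.5]
tcp_rot: [3.142, 0.0, -3.141]
ft_force: [-1.6, -0.2, 4.7]
opening: 0.348
grip_force: 30.0
```

Request:
carry_out(
  moves=[
    {"slide":[0,0,0],"spin":0},
    {"slide":[0,0,0],"spin":0},
    {"slide":[0,0,0],"spin":0},
    {"slide":[0,0,0],"spin":0},
    {"slide":[0,0,-0.02],"spin":0},
    {"slide":[0,0,-0.05],"spin":0},
    {"slide":[0,0,-0.07],"spin":0},
    {"slide":[0,0,-0.07],"spin":0},
    {"slide":[0,0,-0.07],"spin":0},
    {"slide":[0,0,-0.07],"spin":0},
    {"slide":[0,0,0],"spin":0},
    {"slide":[0,0,0],"spin":0},
  ],
  hand=0.4,
)

```text
t: 7.6
eef_pos: [674.3, -78.7, 159.2]
tcp_rot: [-3.141, 0.003, -3.141]
ft_force: [0.2, -0.0, -1.4]
opening: 0.595
grip_force: 0.0
```

```bash
python3 - <<'E'
from fit import *
s=state();print(s["eef_pos"],s["opening"])
c=read_camera("wrist")
im=c["color"][:,:,::-1].copy()
for P in [(674,-78.6,6),(674,-78.6,66)]: cv2.circle(im,tuple(int(round(x)) for x in proj(c,P)),2,(0,255,0),-1)
cv2.imwrite("pics/w3.png",im)
E
```

```text
[674.3311174 -78.701883  159.1985898] 0.5948120539844522
```

View pics/w3.png

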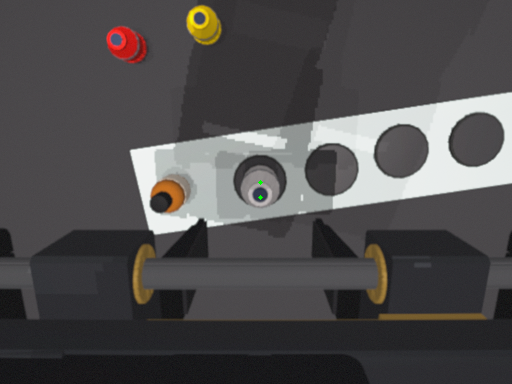

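The 60 stands centred on its pad: pad middle (260,181), nose (260,195). Next, the 50.

Request:
carry_out(
  moves=[
    {"slide":[0.05,0.084,0],"spin":0},
    {"slide":[0.05,0.084,0],"spin":0},
    {"slide":[0.05,0.084,0],"spin":0},
    {"slide":[0.05,0.084,0],"spin":0},
    {"slide":[0.05,0.084,0],"spin":0},
    {"slide":[0.05,0.084,0],"spin":0},
    {"slide":[0.05,0.084,0],"spin":0},
    {"slide":[0.05,0.084,0],"spin":0},
    {"slide":[0.05,0.084,0],"spin":0},
    {"slide":[0.05,0.084,0],"spin":0},
    {"slide":[0,0,0],"spin":0},
    {"slide":[0,0,0],"spin":0},
  ],
)

```text
t: 8.65
eef_pos: [472.3, 258.7, 156.1]
tcp_rot: [-3.141, -0.002, -3.138]
ft_force: [0.1, -0.6, -0.8]
opening: 0.602
grip_force: 0.0
```

Request:
carry_out(
  moves=[
    {"slide":[0,0,0],"spin":0},
    {"slide":[0,0,0],"spin":0},
  ],
)

```text
t: 8.82
eef_pos: [474.1, 256.5, 156.5]
tcp_rot: [-3.141, -0.001, 3.141]
ft_force: [0.3, 0.2, -0.6]
opening: 0.6
grip_force: 0.0
```

```bash
python3 - <<'E'
from fit import *
s=state();print(s["eef_pos"],s["opening"])
c=read_camera("wrist");L,D=50,30
u,v=proj(c,(474.4,257,25))
for thr in (110,130):
    h=obs(c,u,v,40,thr);r,a=fitpos(c,h,L,D);print(thr,r.round(1),round(a,2))
E
```

```text
[474.09983356 256.50096242 156.51847767] 0.6004798612763599
110 [474.3 254.4] 0.95
130 [474.4 254.4] 0.91
```

Request:
carry_out(
  moves=[
    {"slide":[0,-0.003,0.04],"spin":0},
    {"slide":[0,0,0.06],"spin":0},
    {"slide":[0,0,0.06],"spin":0},
    {"slide":[0,0,0.06],"spin":0},
    {"slide":[0,0,0.06],"spin":0},
    {"slide":[0,0,0.05],"spin":0},
    {"slide":[0,0,0.025],"spin":0},
    {"slide":[0,0,0.014],"spin":0},
    {"slide":[0,0,0],"spin":0},
    {"slide":[0,0,0],"spin":0},
  ],
)

```text
t: 9.7
eef_pos: [474.2, 256.0, 10.0]
tcp_rot: [3.141, 0.001, 3.141]
ft_force: [-0.7, 0.9, -0.7]
opening: 0.6
grip_force: 0.0
```

Request:
carry_out(
  moves=[
    {"slide":[0,0,0],"spin":0},
    {"slide":[0,0,0],"spin":0},
    {"slide":[0,0,0],"spin":0},
    {"slide":[0,0,0],"spin":0},
    {"slide":[0,0,0],"spin":0},
    {"slide":[0,0,0],"spin":0},
    {"slide":[0,0,0],"spin":0},
    {"slide":[0,0,0],"spin":0},
  ],
  hand=1,
)

```text
t: 10.37
eef_pos: [473.8, 256.3, 9.8]
tcp_rot: [3.141, 0.001, -3.141]
ft_force: [-0.7, -1.2, 5.1]
opening: 0.304
grip_force: 30.0
```

Request:
carry_out(
  moves=[
    {"slide":[0,0,-0.04],"spin":0},
    {"slide":[0,0,-0.08],"spin":0},
    {"slide":[0,0,-0.08],"spin":0},
    {"slide":[-0.03,-0.04,-0.04],"spin":0},
    {"slide":[-0.059,-0.0825,0],"spin":0},
    {"slide":[-0.059,-0.0825,0],"spin":0},
    {"slide":[-0.059,-0.0825,0],"spin":0},
    {"slide":[-0.059,-0.0825,0],"spin":0},
    {"slide":[-0.059,-0.0825,0],"spin":0},
    {"slide":[-0.059,-0.0825,0],"spin":0},
    {"slide":[-0.059,-0.0825,0],"spin":0},
    {"slide":[-0.028,-0.041,0],"spin":0},
  ],
)

```text
t: 11.37
eef_pos: [664.2, -11.1, 105.0]
tcp_rot: [-3.141, 0.001, 3.139]
ft_force: [-0.3, 0.6, -1.7]
opening: 0.304
grip_force: 30.0
```

Request:
carry_out(
  moves=[
    {"slide":[0,0,0],"spin":0},
    {"slide":[0,0,0],"spin":0},
    {"slide":[0,0,0],"spin":0},
    {"slide":[0,0,0],"spin":0},
  ],
)

```text
t: 11.7
eef_pos: [661.5, -6.0, 105.3]
tcp_rot: [3.141, -0.001, -3.14]
ft_force: [-0.6, 0.3, -0.8]
opening: 0.309
grip_force: 30.0
```

Request:
carry_out(
  moves=[
    {"slide":[-0.0025,-0.004,0.03],"spin":0},
    {"slide":[0,0,0.05],"spin":0},
    {"slide":[0,0,0.05],"spin":0},
    {"slide":[0,0,0.04],"spin":0},
    {"slide":[0,0,0.02],"spin":0},
    {"slide":[0,0,0.015],"spin":0},
    {"slide":[0,0,0.007],"spin":0},
    {"slide":[0,0,0.002],"spin":0},
    {"slide":[0,0,0],"spin":0},
    {"slide":[0,0,0],"spin":0},
  ],
)

```text
t: 12.53
eef_pos: [663.5, -8.8, 20.6]
tcp_rot: [-3.142, 0.001, -3.141]
ft_force: [-0.0, 0.4, -0.3]
opening: 0.306
grip_force: 30.0
```

Bottom is about 4.6 mm above the pad.

Request:
carry_out(
  moves=[
    {"slide":[0.0025,0.003,0.004],"spin":0},
    {"slide":[0,0,0.003],"spin":0},
    {"slide":[0,0,0.002],"spin":0},
    {"slide":[0,0,0.002],"spin":0},
    {"slide":[0,0,0.0005],"spin":0},
    {"slide":[0,0,0],"spin":0},
    {"slide":[0,0,0],"spin":0},
  ],
)

```text
t: 13.12
eef_pos: [662.2, -7.6, 15.9]
tcp_rot: [3.141, 0.0, -3.141]
ft_force: [-3.1, -0.3, 5.2]
opening: 0.308
grip_force: 30.0
```

Request:
carry_out(
  moves=[
    {"slide":[0,0,0],"spin":0},
    {"slide":[0,0,0],"spin":0},
    {"slide":[0,0,0],"spin":0},
    {"slide":[0,0,0],"spin":0},
    {"slide":[0,0,-0.02],"spin":0},
    {"slide":[0,0,-0.05],"spin":0},
    {"slide":[0,0,-0.07],"spin":0},
    {"slide":[0,0,-0.07],"spin":0},
    {"slide":[0,0,-0.07],"spin":0},
    {"slide":[0,0,-0.07],"spin":0},
    {"slide":[0,0,0],"spin":0},
    {"slide":[0,0,0],"spin":0},
  ],
  hand=0.45,
)

```text
t: 14.12
eef_pos: [662.7, -7.6, 157.4]
tcp_rot: [-3.141, 0.003, -3.141]
ft_force: [0.5, 0.4, -0.9]
opening: 0.553
grip_force: 0.0
```

Request:
carry_out(
  moves=[
    {"slide":[0.04,-0.028,0],"spin":0},
    {"slide":[0.08,-0.055,0],"spin":0},
    {"slide":[0.08,-0.055,0],"spin":0},
    {"slide":[0.08,-0.055,0],"spin":0},
    {"slide":[0.08,-0.055,0],"spin":0},
    {"slide":[0.08,-0.055,0],"spin":0},
    {"slide":[0.078,-0.055,0],"spin":0},
    {"slide":[0,0,0],"spin":0},
    {"slide":[0,0,0],"spin":0},
    {"slide":[0,0,0],"spin":0},
    {"slide":[0,0,0],"spin":0},
  ],
)

```text
t: 15.03
eef_pos: [455.6, -150.4, 154.9]
tcp_rot: [3.141, -0.0, -3.141]
ft_force: [0.7, -0.5, -0.1]
opening: 0.549
grip_force: 0.0
```

```bash
python3 - <<'E'
from fit import *
s=state();print(s["eef_pos"],s["opening"])
c=read_camera("wrist");L,D=40,26
u,v=proj(c,(455.5,-151,20));print(u,v)
for thr in (110,130):
    h=obs(c,u,v,35,thr);r,a=fitpos(c,h,L,D);print(thr,r.round(1),round(a,2))
cv2.imwrite("pics/w4.png",c["color"][:,:,::-1])
E
```

```text
[ 455.62573736 -150.4097357   154.8661806 ] 0.548737395673311
258.8419737596794 186.33529151936574
110 [ 455.2 -148.7] 0.93
130 [ 455.3 -148.7] 0.87
```

View pics/w4.png

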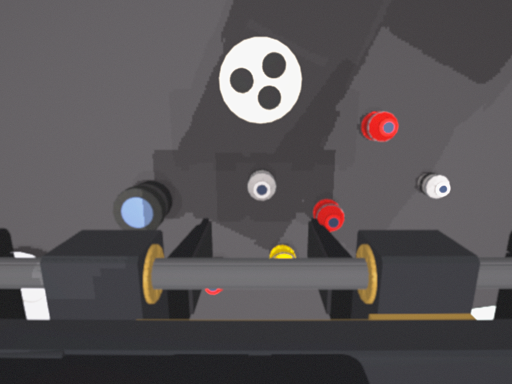

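The steel 40 is at (262,186), clear of the fingers. The nearest red one, at (328,215), is outside their path.

Request:
carry_out(
  moves=[
    {"slide":[0,0.003,0.04],"spin":0},
    {"slide":[0,0,0.06],"spin":0},
    {"slide":[0,0,0.06],"spin":0},
    {"slide":[0,0,0.06],"spin":0},
    {"slide":[0,0,0.06],"spin":0},
    {"slide":[0,0,0.05],"spin":0},
    {"slide":[0,0,0.025],"spin":0},
    {"slide":[0,0,0.014],"spin":0},
    {"slide":[0,0,0],"spin":0},
    {"slide":[0,0,0],"spin":0},
  ],
)

```text
t: 15.92
eef_pos: [455.4, -149.5, 8.0]
tcp_rot: [-3.142, 0.0, -3.141]
ft_force: [0.2, 0.0, -0.3]
opening: 0.552
grip_force: 0.0
```

Request:
carry_out(
  moves=[
    {"slide":[0,0,0],"spin":0},
    {"slide":[0,0,0],"spin":0},
    {"slide":[0,0,0],"spin":0},
    {"slide":[0,0,0],"spin":0},
    {"slide":[0,0,0],"spin":0},
    {"slide":[0,0,0],"spin":0},
    {"slide":[0,0,0],"spin":0},
    {"slide":[0,0,0],"spin":0},
  ],
  hand=1,
)

```text
t: 16.58
eef_pos: [455.1, -149.7, 8.0]
tcp_rot: [-3.141, 0.001, -3.142]
ft_force: [-0.4, 0.0, 6.3]
opening: 0.264
grip_force: 30.0
```

Request:
carry_out(
  moves=[
    {"slide":[0,0,-0.04],"spin":0},
    {"slide":[0,0,-0.08],"spin":0},
    {"slide":[0,0,-0.08],"spin":0},
    {"slide":[-0.03,0.033,-0.05],"spin":0},
    {"slide":[-0.069,0.0765,0],"spin":0},
    {"slide":[-0.069,0.0765,0],"spin":0},
    {"slide":[-0.069,0.0765,0],"spin":0},
    {"slide":[-0.069,0.0765,0],"spin":0},
    {"slide":[-0.069,0.0765,0],"spin":0},
    {"slide":[-0.069,0.0765,0],"spin":0},
    {"slide":[-0.029,0.032,0],"spin":0},
  ],
)

```text
t: 17.5
eef_pos: [646.5, 63.7, 107.4]
tcp_rot: [3.141, 0.001, -3.139]
ft_force: [-0.6, 0.7, -1.3]
opening: 0.264
grip_force: 30.0
```

Request:
carry_out(
  moves=[
    {"slide":[0,0,0],"spin":0},
    {"slide":[0,0,0],"spin":0},
    {"slide":[0,0,0],"spin":0},
    {"slide":[0,0,0],"spin":0},
  ],
)

```text
t: 17.83
eef_pos: [643.5, 59.1, 107.6]
tcp_rot: [3.142, -0.001, 3.141]
ft_force: [-0.1, 0.5, -1.0]
opening: 0.268
grip_force: 30.0
```

Request:
carry_out(
  moves=[
    {"slide":[0,0,0.03],"spin":0},
    {"slide":[0,0,0.05],"spin":0},
    {"slide":[0,0,0.05],"spin":0},
    {"slide":[0,0,0.04],"spin":0},
    {"slide":[0,0,0.03],"spin":0},
    {"slide":[0,0,0.015],"spin":0},
    {"slide":[0,0,0.007],"spin":0},
    {"slide":[0,0,0.002],"spin":0},
    {"slide":[0,0,0],"spin":0},
    {"slide":[0,0,0],"spin":0},
  ],
)

```text
t: 18.67
eef_pos: [644.5, 60.0, 18.8]
tcp_rot: [3.142, 0.001, -3.141]
ft_force: [-0.8, -0.2, 0.1]
opening: 0.265
grip_force: 30.0
```

Request:
carry_out(
  moves=[
    {"slide":[0,0,0.005],"spin":0},
    {"slide":[0,0,0.003],"spin":0},
    {"slide":[0,0,0.002],"spin":0},
    {"slide":[0,0,0.0015],"spin":0},
    {"slide":[0,0,0.0005],"spin":0},
    {"slide":[0,0,0],"spin":0},
    {"slide":[0,0,0],"spin":0},
  ],
)

```text
t: 19.25
eef_pos: [644.2, 60.0, 14.0]
tcp_rot: [3.142, 0.001, -3.141]
ft_force: [-2.8, -0.3, 6.8]
opening: 0.262
grip_force: 30.0
```

Request:
carry_out(
  moves=[
    {"slide":[0,0,0],"spin":0},
    {"slide":[0,0,0],"spin":0},
    {"slide":[0,0,0],"spin":0},
    {"slide":[0,0,0],"spin":0},
    {"slide":[0,0,-0.02],"spin":0},
    {"slide":[0,0,-0.05],"spin":0},
    {"slide":[0,0,-0.07],"spin":0},
    {"slide":[0,0,-0.07],"spin":0},
    {"slide":[0,0,-0.07],"spin":0},
    {"slide":[0,0,-0.07],"spin":0},
    {"slide":[0,0,0],"spin":0},
    {"slide":[0,0,0],"spin":0},
  ],
  hand=0.5,
)

```text
t: 20.25
eef_pos: [644.7, 60.0, 155.3]
tcp_rot: [3.142, 0.003, -3.141]
ft_force: [0.2, 0.0, 0.2]
opening: 0.499
grip_force: 0.0
```

Request:
carry_out(
  moves=[
    {"slide":[0.05,-0.012,0],"spin":0},
    {"slide":[0.09,-0.02,0],"spin":0},
    {"slide":[0.09,-0.02,0],"spin":0},
    {"slide":[0.09,-0.02,0],"spin":0},
    {"slide":[0.09,-0.02,0],"spin":0},
    {"slide":[0.06,-0.016,0],"spin":0},
    {"slide":[0,0,0],"spin":0},
    {"slide":[0,0,0],"spin":0},
    {"slide":[0,0,0],"spin":0},
    {"slide":[0,0,0],"spin":0},
    {"slide":[0,0,0],"spin":0},
  ],
)

```text
t: 21.17
eef_pos: [456.9, 16.9, 152.9]
tcp_rot: [3.141, -0.0, -3.141]
ft_force: [-0.3, -0.7, -0.7]
opening: 0.494
grip_force: 0.0
```

```bash
python3 - <<'E'
from fit import *
s=state();print(s["eef_pos"],s["opening"])
c=read_camera("wrist");L,D=30,22
u,v=proj(c,(456,17,15));print(u,v)
for thr in (110,130):
    h=obs(c,u,v,30,thr);r,a=fitpos(c,h,L,D);print(thr,r.round(1),round(a,2))
cv2.imwrite("pics/w5.png",c["color"][:,:,::-1])
E
```

```text
[456.85631265  16.91744829 152.85327762] 0.4940762714190605
259.5769480910296 184.89089283169164
110 [456.8  17.9] 0.92
130 [456.8  17.9] 0.87
```

View pics/w5.png

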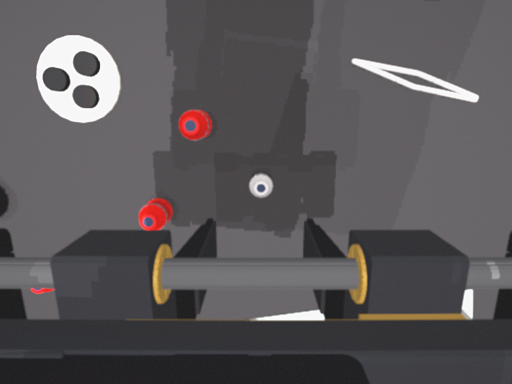

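The steel 30 is at (261,185) in the middle, clear of the red ones at (194,125) and (155,215).

Request:
carry_out(
  moves=[
    {"slide":[0,0.002,0.04],"spin":0},
    {"slide":[0,0,0.06],"spin":0},
    {"slide":[0,0,0.06],"spin":0},
    {"slide":[0,0,0.06],"spin":0},
    {"slide":[0,0,0.06],"spin":0},
    {"slide":[0,0,0.05],"spin":0},
    {"slide":[0,0,0.025],"spin":0},
    {"slide":[0,0,0.012],"spin":0},
    {"slide":[0,0,0.006],"spin":0},
    {"slide":[0,0,0],"spin":0},
    {"slide":[0,0,0],"spin":0},
  ],
)

```text
t: 22.13
eef_pos: [456.5, 17.6, 4.5]
tcp_rot: [3.142, 0.001, -3.141]
ft_force: [0.1, -0.2, 0.5]
opening: 0.495
grip_force: 0.0
```

Request:
carry_out(
  moves=[
    {"slide":[0,0,0],"spin":0},
    {"slide":[0,0,0],"spin":0},
    {"slide":[0,0,0],"spin":0},
    {"slide":[0,0,0],"spin":0},
    {"slide":[0,0,0],"spin":0},
    {"slide":[0,0,0],"spin":0},
    {"slide":[0,0,0],"spin":0},
    {"slide":[0,0,0],"spin":0},
  ],
  hand=1,
)

```text
t: 22.8
eef_pos: [456.3, 17.6, 4.2]
tcp_rot: [3.142, 0.0, -3.141]
ft_force: [-0.1, 0.7, 5.5]
opening: 0.222
grip_force: 30.0
```

Request:
carry_out(
  moves=[
    {"slide":[0,0,-0.04],"spin":0},
    {"slide":[0,0,-0.08],"spin":0},
    {"slide":[0,0,-0.08],"spin":0},
    {"slide":[-0.03,0.02,-0.05],"spin":0},
    {"slide":[-0.08,0.052,0],"spin":0},
    {"slide":[-0.08,0.052,0],"spin":0},
    {"slide":[-0.08,0.052,0],"spin":0},
    {"slide":[-0.08,0.052,0],"spin":0},
    {"slide":[-0.061,0.04,0],"spin":0},
    {"slide":[-0.03,0.02,0],"spin":0},
    {"slide":[0,0,0],"spin":0},
    {"slide":[0,0,0],"spin":0},
  ],
)

```text
t: 23.8
eef_pos: [631.9, 132.9, 103.2]
tcp_rot: [-3.141, -0.002, -3.141]
ft_force: [0.4, -0.6, -0.3]
opening: 0.22
grip_force: 30.0
```

Request:
carry_out(
  moves=[
    {"slide":[0,0,0],"spin":0},
    {"slide":[0,0,0.03],"spin":0},
    {"slide":[0,0,0.05],"spin":0},
    {"slide":[0,0,0.05],"spin":0},
    {"slide":[0,0,0.04],"spin":0},
    {"slide":[0,0,0.03],"spin":0},
    {"slide":[0,0,0.015],"spin":0},
    {"slide":[0,0,0.007],"spin":0},
    {"slide":[0,0,0.002],"spin":0},
    {"slide":[0,0,0],"spin":0},
    {"slide":[0,0,0],"spin":0},
  ],
)

```text
t: 24.72
eef_pos: [632.9, 132.8, 15.2]
tcp_rot: [3.141, 0.001, -3.141]
ft_force: [0.4, -0.2, -0.8]
opening: 0.221
grip_force: 30.0
```

Target z is about 10.2, so 5 mm to go.

Request:
carry_out(
  moves=[
    {"slide":[0,0,0.005],"spin":0},
    {"slide":[0,0,0.003],"spin":0},
    {"slide":[0,0,0.002],"spin":0},
    {"slide":[0,0,0.0015],"spin":0},
    {"slide":[0,0,0.001],"spin":0},
    {"slide":[0,0,0],"spin":0},
    {"slide":[0,0,0],"spin":0},
  ],
)

```text
t: 25.3
eef_pos: [632.7, 132.9, 10.3]
tcp_rot: [3.141, 0.001, -3.141]
ft_force: [-2.2, -0.4, 7.9]
opening: 0.221
grip_force: 30.0
```

Contact. I'll release, rise, and back off to x≈470 so the top and wrist cameras can see the row.

Request:
carry_out(
  moves=[
    {"slide":[0,0,0],"spin":0},
    {"slide":[0,0,0],"spin":0},
    {"slide":[0,0,0],"spin":0},
    {"slide":[0,0,0],"spin":0},
    {"slide":[0,0,-0.02],"spin":0},
    {"slide":[0,0,-0.05],"spin":0},
    {"slide":[0,0,-0.08],"spin":0},
    {"slide":[0,0,-0.09],"spin":0},
    {"slide":[0,0,-0.09],"spin":0},
    {"slide":[0,0,-0.09],"spin":0},
    {"slide":[0,0,0],"spin":0},
    {"slide":[0,0,0],"spin":0},
  ],
  hand=0.5,
)

```text
t: 26.3
eef_pos: [633.2, 132.9, 180.1]
tcp_rot: [3.141, 0.004, -3.141]
ft_force: [-0.4, 0.0, -1.2]
opening: 0.501
grip_force: 0.0
```

Request:
carry_out(
  moves=[
    {"slide":[0.05,0,0],"spin":0},
    {"slide":[0.09,0.04,0],"spin":0},
    {"slide":[0.09,0.04,0],"spin":0},
    {"slide":[0.09,0.04,0],"spin":0},
    {"slide":[0.06,0.04,0],"spin":0},
    {"slide":[0.03,0.04,0],"spin":0},
    {"slide":[0,0,0],"spin":0},
    {"slide":[0,0,0],"spin":0},
    {"slide":[0,0,0],"spin":0},
    {"slide":[0,0,0],"spin":0},
    {"slide":[0,0,0],"spin":0},
  ],
)

```text
t: 27.22
eef_pos: [469.1, 212.1, 177.0]
tcp_rot: [-3.141, -0.0, 3.141]
ft_force: [0.1, -0.8, 0.6]
opening: 0.503
grip_force: 0.0
```

```bash
python3 - <<'E'
from fit import *
s=state();print(s["t"],s["eef_pos"],s["opening"])
T=read_camera("top");S=read_camera("side")
a=cv2.resize(T["color"][90:250,140:410,::-1],(800,474),interpolation=cv2.INTER_CUBIC);cv2.imwrite("pics/endt.png",a)
b=cv2.resize(S["color"][110:290,170:410,::-1],(780,585),interpolation=cv2.INTER_CUBIC);cv2.imwrite("pics/ends.png",b)
for L,p in ((60,(674.3,-78.6)),(50,(662.5,-7.6)),(40,(644.4,60)),(30,(633,132.7))):
    print(L,((proj(T,(*p,6+L))-[140,90])*800/270).round(),((proj(S,(*p,6+L))-[170,110])*3.25).round())
E
```

```text
27.2167 [469.07291151 212.12325838 177.02959846] 0.5028920130961023
60 [470. 104.] [498. 308.]
50 [369. 124.] [420. 251.]
40 [275. 152.] [345. 207.]
30 [177. 170.] [283. 162.]
```

View pics/endt.png

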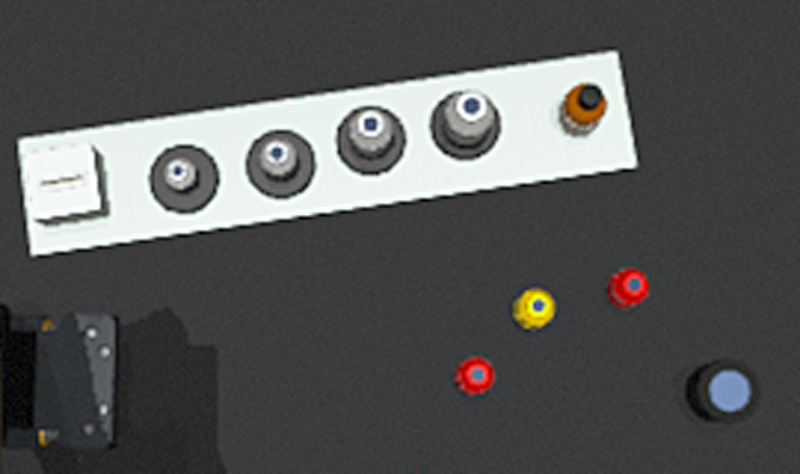

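View pics/ends.png

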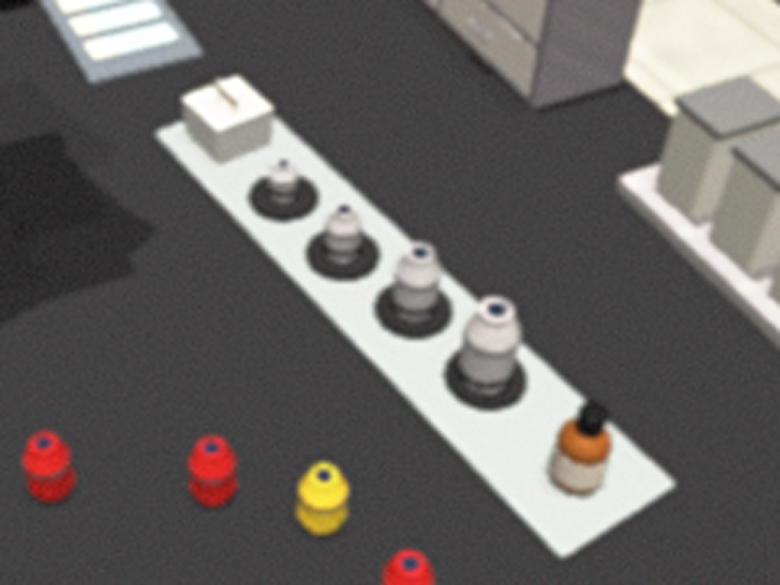

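Both views show all four upright and centred on their pads. Noses in the top view are at (471,105), (371,124), (277,153) and (178,172), within 2 px of prediction. They run 60, 50, 40, 30 away from the bottle, and the bottle and eyepiece are untouched.

```bash
python3 -c "
from cell import job_done
print(job_done())"
```

```text
the job is handed in; nothing more can be done
None
```

The job is handed in: all four objectives stand nose up and centred on their pads, 60, 50, 40, 30 mm going away from the oil bottle, with the bottle and eyepiece untouched, finished at about 27 s.

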